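Hold the reference glass in the smoke meter's light path

TASK

The exhaust smoke meter is due for its calibration check: first slide its dust cover fully back by the knob, then take the tallest of the three reference glasses out of the wooden stand, gripping it only by its two frosted narrow edges and never touching the broad polished faces. Lower it upright into the gap between the meter's two lenses and hold it hanging there, square to the light path with the beam going through the middle of the etched ring and without touching the meter; the program finishes while still holding the glass like this. Leave the other two glasses in the stand and the tools on the bench where they are.

Things in the scene. Friction and masses are not known exactly. Their poses are not given: they have to be found in the camera images.
- smoke_meter: Grey exhaust smoke meter, fixed, 215 x 152 x 80 mm. Origin on its underside below the light beam; x along the rails to the back, y along the beam, z up. Two housings (x -46 to 46, 70 mm high) leave a gap of 44 mm (y), floor 10 mm high, open in front; a box 80 mm wide, 70 mm high, stands behind (x 46 to 146). Rails at y +-29 to +-38 mm and a rear end stop (x 142 to 148) are 80 mm high.
- beam (a point): Middle of the light path, 52 mm above the meter's underside, half way between two lens barrels (22 mm diameter) that stick out into the gap and leave 28 mm free between them (y -14 to +14 mm). Axes as the meter's; the beam is 10 mm thick and runs along y.
- cover (a joint): Dust cover: dark steel plate 92 x 62 mm, top 75 mm above the bench, sliding along the rails over the gap towards the meter's +x. In m: 0 closed, 0.09 fully back (stop). Starts between 0 and 0.02, stays where it is left, takes about 3 N.
- cover_knob (a point): Black round knob on the cover, 18 mm diameter, 19 mm high on a thinner neck, its top 99 mm above the bench. The point is on its axis, 10 mm below the top, 89 mm above the bench; it moves with the cover.
- glass_stand: Wooden stand, 62 x 106 x 24 mm, fixed to the bench, with three slots in a row along its y, at y -34, 0 and +34 mm, 16 mm deep, each 42.5 x 16.5 mm. Origin on its underside at the centre, z up. The cartons of tools to its right reach up to 210 mm above the bench.
- glass_tall: Tallest of three dark grey glass blocks: 40 mm wide (x), 14 thick (y), 110 high, 110 to 200 g; origin at the centre of its underside, z up. Stands in any of the stand's slots, 8 mm above the bench, its x along the stand's x. Its narrow faces (x +-20 mm, whitish) are frosted over the full height, for gripping; its broad faces (y +-7 mm) are polished, not to be touched.
- ring (a point): Centre of the tall glass, in the middle of its thickness, at the etched ring (26 mm diameter) drawn on both broad faces: 32 mm above the underside. Axes as the glass's. With the ring in the beam, the top 40 mm of the glass stand clear above the meter's rails and open cover.
- glass_mid: Second reference glass, same make, 90 mm high, standing in another slot. Origin at the centre of its underside. To be left alone.
- glass_short: Third reference glass, same make, 70 mm high, standing in another slot. Origin at the centre of its underside. To be left alone.
- screwdriver_1: Screwdriver, 200 mm, lying loose in front of the stand; origin under its middle. Bystander.
- screwdriver_2: Screwdriver, 240 mm, lying loose in front of the meter; origin under its middle. Bystander.
- extension_2: Socket extension bar, 251 mm, lying loose behind the stand. Bystander.
- pliers_2: Pliers, 168 mm, lying loose behind the stand. Bystander.
- filter_cap: Black oil-filter cap wrench, 74 mm diameter, 22 mm high, lying loose behind the drill vice. Bystander.
- punch_1: Steel pin punch, 150 mm long, 11 mm thick, lying loose in front of the drill vice. Bystander.

How it is judged (in metres and radians):
On the way, in this order (a step that is already met when the one before it is completed fails the run):
1. the dust cover is slid fully back (80 mm or more) (value of joint cover above 0.08 m), for 0.2 s.
2. the tallest glass is lifted out of the stand in the fingers, by its frosted edges (height (world z) of glass_tall above 0.04 m and contact force between the fingers and glass_tall above 1 N), for 0.2 s.
At the end, for the whole second after the job is handed in: Cover back 80 mm or more; tallest glass still, held by its frosted edges only, clear of the meter, ring within 8 mm of the beam (6 mm along it), square within 0.1 rad, upright within 0.08 rad; other glasses within 10 mm and loose tools within 30 mm of their starts (x of ring in the frame of beam between -0.008 and 0.008 m and y of ring in the frame of beam between -0.006 and 0.006 m and z of ring in the frame of beam between -0.008 and 0.008 m and angle between the x axis of glass_tall and the x axis of smoke_meter, either way round below 0.1 rad and angle between glass_tall's own z axis and vertical below 0.08 rad and contact force between the fingers and glass_tall above 1 N and contact force between the fingers and glass_tall_c0 below 0.3 N and contact force between glass_tall and smoke_meter below 0.2 N and linear speed of glass_tall below 0.02 m/s and value of joint cover above 0.08 m and distance of each of glass_mid, glass_short from where it was at the start of the episode below 0.01 m and distance of each of screwdriver_1, screwdriver_2, extension_2, pliers_2, filter_cap, punch_1 from where it was at the start of the episode below 0.03 m); the arm keeps its last pose, push and grip.
It fails at once if the fingers touch a broad polished face of the tallest glass (contact force between the fingers and glass_tall_c0 above 0.5 N).
It fails at once if the tallest glass is knocked against the meter (over 3 N) (contact force between glass_tall and smoke_meter above 3 N).
It fails at once if another glass is taken or disturbed (over 15 mm) (distance of any of glass_mid, glass_short from where it was at the start of the episode above 0.015 m).
It also fails if it takes over 64 s, if anything falls off the work surface, if the arm or the gripper's body presses on something with over 40 N, if the wrist force passes 120 N, or if a joint passes its speed limit or range.

ROBOT

A 6-joint arm with a two-finger parallel gripper is mounted at the origin on a cart in front of the work surface, level with it; the furniture and walls round the work are solid. World frame = base frame: x ahead of the robot, y to its left, z up, the work surface at z = 0. Lengths are in mm, angles in rad, forces in N, time in s.
With the tool pointing down it reaches from about 300 to 775 mm from the base axis. Payload 14.6 kg.
Tool frame: the origin (TCP) lies at the very end of the fingers, on their centre line; the grasp point (between the pads) lies 19 mm behind it (grip_point_offset is the distance from the TCP to the grasp point, in mm); z points along the fingers, y is the line along which they close (so a half turn about z gives the same grasp; the last joint's range is limited). The gripper opens to 94 mm and grips with 3 to 60 N. Pads are 16 mm wide; open, the fingers measure 119 mm over their backs; the gripper's body (75 mm by 177 mm) begins 78 mm behind the grasp point.
Start: joints at [1.086, 0.3, 1.521, -0, 1.321, -0.067], TCP at [223.159, 502.682, 205.446] pointing down, gripper open.
Joint ranges: [-3.03, 3.03], [-0.79, 2.21], [0.23, 2.52], [-1.04, 4.18], [0, 3.07], [-2.55, 2.55]. Speed limits (rad/s): [2.22, 2.22, 2.57, 3.14, 3.14, 3.14].

INTERFACE

Orientations are given as [roll, pitch, yaw] about the fixed x, y, z axes, in that order (R = Rz(yaw) Ry(pitch) Rx(roll)).
In Python, from cell import read_state, camera, camera_info, sign_off, grip_point_offset gives the robot as it stands.
- The arm moves only by the shell command python3 -m handwheel 'ROWS' [FORCE]. ROWS is text: rows parted by semicolons, each of 5 numbers parted by spaces: the shift along the world's x, y, z in units of 40 mm (1.0 is 40 mm), then the turn about the world's z in units of 5 degrees (1.0 is 5 degrees), then the closure, from 0 (fully open) to 1 (shut). In form: dx dy dz yaw gripper; .... A call has 1 to 12 rows; each row shifts and turns the commanded pose from where the row before left it; what a row does not reach is not made up. A row lasts 1/12 s, in which the tool goes at most 41.7 mm and 7.16 degrees, less where a joint would pass 70% of its speed; a pose out of reach is approached as far as the arm can. A call is refused whole if a number of a shift passes 1 or a number of a turn 1, either way. A call with a gripper value outside its range is refused whole. The fingers move at their own pace and stop on an object; FORCE is the grip in N (left out, the last holds). Time passes only in rows, so rows that do not move let the fingers close. It gives the time, the measured TCP pose, the force, the opening and the grip force at its end, in the units of the state.
- read_state(): the state, without advancing time (a new reading comes with each control period).
- camera(name): name is "side" or "top" or "wrist"; returns (picture, depth): 384x512x3 uint8, red, green, blue; 384x512 float32, mm along the optical axis (not along the pixel's ray), 0 where there is no reading.
- camera_info(name): a dict with "intrinsics" (3x3 intrinsics, pixels), "world_from_camera" (4x4, takes a point from camera to world coordinates). Camera axes: x right, y down, z forward; pixel columns grow to the right and rows downward; lengths in mm; the calibration is good to about 2 mm. A picture is of the moment at which its call begins: read the wrist's pose just before it. camera_info takes no time and is no camera call; for the wrist camera it gives the pose at the moment of the call.
- sign_off(): hands the job in; it is judged then, once.
The state is a dict: "clock": time; "joints": joint angles; "qd": joint speeds; "effort": joint torques, N m; "eef_pos": TCP position; "eef_rot": TCP orientation; "wrist_force": force on the tool from outside, world axes, zero at the start; "moment": the same for the moment, N m; "finger_gap": finger opening in mm; "finger_force": force on a finger pad.
Only numpy, scipy, OpenCV 4.12 (cv2) and the standard library are available. Lean on these libraries where they do the work, as an engineer would, in place of code of your own. Each camera call takes 0.05 s, during which the arm holds its last target. There are 200 camera calls.

## Working session

There is one attempt and no reset: what is moved stays moved. The work goes in short steps, Python scripts to look and compute and a shell command to move; the robot and the scene stay as the last step left them, time stands still between calls to the robot, and variables do not carry over. Pictures are saved under pics/ and viewed, at most 10 in all, crops included, and the job is handed in when it is done.

```bash
mkdir -p pics
cat > h.py <<'E'
import numpy as np, cv2
from cell import *
def shot(n,f=None):
    I=camera_info(n); p,d=camera(n)
    if f: cv2.imwrite('pics/'+f,p[:,:,::-1])
    np.savez('pics/'+n+'.npz',p=p,d=d,K=I['intrinsics'],T=I['world_from_camera'])
    return p,d,np.array(I['intrinsics']),np.array(I['world_from_camera'])
def cloud(d,K,T):
    v,u=np.mgrid[:d.shape[0],:d.shape[1]]
    c=np.stack([(u-K[0,2])/K[0,0]*d,(v-K[1,2])/K[1,1]*d,d],-1)
    return c@T[:3,:3].T+T[:3,3]
E
python3 - <<'E'
from h import *
print(read_state())
for n in ['top','side']:
    p,d,K,T=shot(n,n+'0.png'); print(n,K,T)
a=cv2.imread('pics/top0.png')
E
```

```text
{'clock': 0.0, 'joints': array([ 1.08636959e+00,  3.00466219e-01,  1.52157913e+00, -1.83105566e-05,
        1.32071684e+00, -6.65781028e-02]), 'qd': array([-1.22493711e-03, -2.53198063e-03,  1.40791628e-04, -8.89858450e-04,
       -8.31974156e-05,  1.80249076e-04]), 'effort': array([-2.42972907e-03, -5.31793892e+01, -3.52745891e+01,  7.08580320e-02,
        2.42775731e-02, -8.43403086e-05]), 'eef_pos': array([223.05870603, 502.44505297, 204.88983845]), 'eef_rot': array([-3.14042453e+00, -6.01115235e-05,  2.72374852e+00]), 'wrist_force': array([0.00952152, 0.00557749, 1.01951145]), 'moment': array([-0.01939874,  0.01371694, -0.05053413]), 'finger_force': 0.0, 'finger_gap': 94.04515770832296}
top [[418.65846481   0.         258.25603706]
 [  0.         418.65846481 190.5448564 ]
 [  0.           0.           1.        ]] [[-2.25280166e-02 -9.80866300e-01  1.93374738e-01  4.03371641e+02]
 [-9.99547451e-01  1.82414121e-02 -2.39195419e-02  1.23215037e+02]
 [ 1.99344442e-02 -1.93826086e-01 -9.80833353e-01  9.48890462e+02]
 [ 0.00000000e+00  0.00000000e+00  0.00000000e+00  1.00000000e+00]]
side [[347.23203747   0.         258.47258352]
 [  0.         347.23203747 189.04667124]
 [  0.           0.           1.        ]] [[ 8.93480918e-01 -1.58302075e-01  4.20276458e-01  2.27558442e+02]
 [-4.48915710e-01 -3.41700331e-01  8.25660687e-01 -5.80487571e+02]
 [ 1.29048049e-02 -9.26380773e-01 -3.76367013e-01  3.80189954e+02]
 [ 0.00000000e+00  0.00000000e+00  0.00000000e+00  1.00000000e+00]]
```

View pics/top0.png

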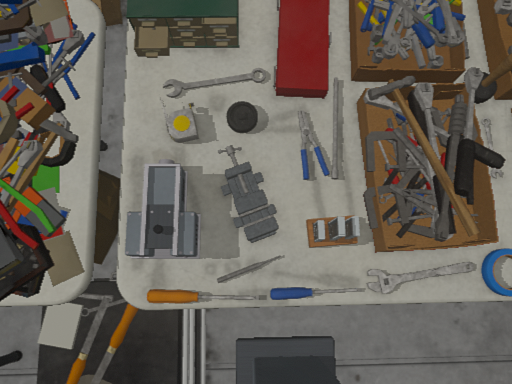

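View pics/side0.png

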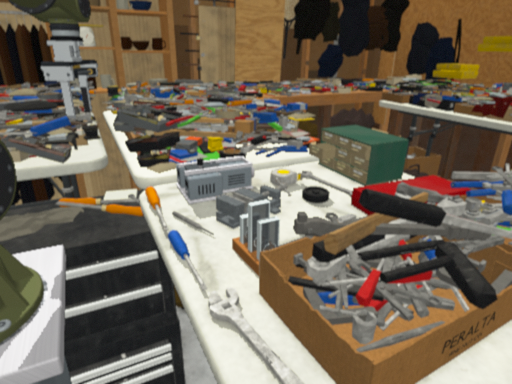

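The top view shows the meter with its knob at about (161,229) and its box pointing up the picture. The stand is at (333,232), with three glasses between columns 315 and 358. The side view shows the glasses at around (260,230). Next I'll measure both with depth.

Run:
```python
from h import *
z=np.load('pics/top.npz'); P=cloud(z['d'],z['K'],z['T']); p=z['p']
def rect(m,name):
    q=P[m][:,:2].astype(np.float32); r=cv2.minAreaRect(q); print(name,m.sum(),'c',np.round(r[0],1),'size',np.round(r[1],1),'ang',round(r[2],2),'z',np.round(np.median(P[m][:,2]),1))
box=lambda u0,u1,v0,v1:(np.add.outer(np.zeros(384),np.arange(512))>=u0)&(np.add.outer(np.zeros(384),np.arange(512))<u1)&(np.add.outer(np.arange(384),np.zeros(512))>=v0)&(np.add.outer(np.arange(384),np.zeros(512))<v1)
M=box(118,208,155,265); Z=P[...,2]
rect(M&(Z>60),'meter>60'); rect(M&(Z>78.)&(Z<84),'rails'); rect(M&(Z>90),'knob')
rect(M&(Z>66)&(Z<72),'70')
S=box(300,366,205,252)
hsv=cv2.cvtColor(p,cv2.COLOR_RGB2HSV)
rect(S&(Z>18)&(Z<28)&(hsv[...,1]>90),'stand')
for lo,hi in [(74,82),(92,102),(110,125)]: rect(S&(Z>lo)&(Z<hi),f'glass{lo}')
print(np.round(P[120:230:20,161],0))
c=cv2.resize(p[150:270,115:215,::-1],None,fx=4,fy=4,interpolation=2);c2=cv2.resize(p[200:260,300:370,::-1],None,fx=5,fy=5,interpolation=2)
o=np.zeros((480,760,3),np.uint8);o[:,:400]=c;o[:300,400:750]=c2;cv2.imwrite('pics/crop1.png',o)
print(P[205:245:4,315:360:4,2].round(0))
```

```text
meter>60 4785 c [527.3 241.8] size [275.1 204.9] ang 80.4 z 72.7
rails 879 c [542.4 307.9] size [ 76.5 192.7] ang 88.72 z 80.1
knob 101 c [455.6 218.1] size [216.   16.8] ang 65.6 z 100.4
70 2046 c [539.7 308.1] size [144.2 190.1] ang 88.76 z 70.1
stand 507 c [492.1 -60.8] size [ 61.9 106.1] ang 3.56 z 24.4
glass74 162 c [491.6 -58.3] size [40.5 79. ] ang 3.0 z 78.2
glass92 174 c [493.3 -77.4] size [40.7 49.7] ang 3.55 z 98.1
glass110 162 c [492.2 -61. ] size [14.3 40.2] ang 89.79 z 118.3
[[766. 327.   1.]
 [716. 326.   1.]
 [653. 315.  50.]
 [603. 309.  71.]
 [560. 309.  70.]
 [516. 306.  79.]]
[[ -1.   0.   3.  -2.  -1.   1.   1.   1.  -0.   1.  -1.  -2.]
 [  1.  -3.   1.   2.   1.   2.  -4.  -2.   3.   3.  -0.   2.]
 [  0.  -1.   0.   2.   3.   3.  -1.  -1.   0.  -1.   3.   1.]
 [  1.  -2.   2.  26.  25.  25. 119. 118.  23.  95.  96.   1.]
 [ 25.  77.  80.  24.  52.  94. 119. 121.  54.  91. 100.   1.]
 [ 47.  79.  78.  23.  50.  91. 119. 119.  52.  89.  99. 101.]
 [ 41.  78.  79.  25.  48.  90. 121. 117.  49.  89. 100. 100.]
 [ 38.  78.  80.  27.  45.  88. 118. 118.  52.  83. 100.  98.]
 [ 40.  81.  81.  24.  42.  84.  89.  26.  48.  55.  24.  -0.]
 [ 22.  21.  23.  23.  24.  22.  23.  26.  23.  24.  23.  -1.]]
```

View pics/crop1.png

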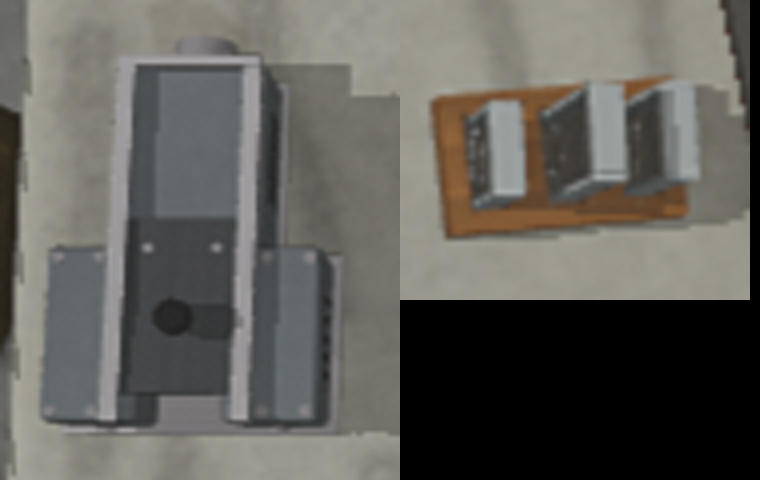

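Tall glass is in the middle slot, centred at about (492,-61), with the stand turned about 3.5°. The meter is turned about -1.3°, with its origin near (491,309). The crop shows the knob at about full-frame pixel (158,229).

Run:
```python
from h import *
z=np.load('pics/top.npz'); P=cloud(z['d'],z['K'],z['T']); Q=P[218:242,148:172].reshape(-1,3)
Q=Q[(Q[:,2]>93)&(Q[:,2]<106)]; print(len(Q),Q.mean(0),Q.min(0),Q.max(0))
D=P[:,360:].reshape(-1,3); D=D[(D[:,2]>40)&(abs(D[:,0]-492)<100)]; print('carton left edge y',np.percentile(D[:,1],99.5),D[:,2].max())
V=P[150:250,215:285].reshape(-1,3); print('vice z',np.percentile(V[:,2],99.5))
```

```text
64 [496.28093225 308.2256485   99.17154739] [487.8680415  300.11277768  93.51130076] [504.13000983 317.58656174 104.02753971]
carton left edge y 123.21503738698415 948.8904618297314
vice z 64.54610014003588
```

```bash
python3 -m handwheel '0.9 -0.6 0 -1 0; 0.9 -0.6 0 -1 0; 0.9 -0.6 0 -1 0; 0.9 -0.6 0 -1 0; 0.9 -0.6 0 -1 0;0 -0.6 0 -1 0;0 -0.6 0 -1 0;0 -0.5 0 -1 0;0 0 0 -1 0;0 0 0 -1 0;0 0 0 -1 0; 0 0 0 -1 0'
```

```text
clock: 1.1
eef_pos: [396.5, 318.9, 205.2]
eef_rot: [-3.141, 0.0, 1.672]
wrist_force: [-0.1, -0.2, -0.8]
finger_gap: 93.9
finger_force: 0.0
```

```bash
python3 -m handwheel '0.83 -0.09 0 -0.7 0;0.83 -0.09 0 -0.7 0;0.83 -0.09 0 0 0;0 0 0 0 0;0 0 0 0 0'
python3 - <<'E'
from h import *
p,d,K,T=shot('wrist','w1.png'); P=cloud(d,K,T); print(T[:3,3])
Z=P[...,2]; m=(Z>93)&(Z<106)&(d>0)
n,l,s,c=cv2.connectedComponentsWithStats(m.astype(np.uint8))
for i in range(1,n):
    if s[i,4]>200: q=P[l==i]; print(s[i],q.mean(0),np.percentile(q,1,0),np.percentile(q,99,0))
m=(Z>77.5)&(Z<84)&(d>0)
n,l,s,c=cv2.connectedComponentsWithStats(m.astype(np.uint8))
for i in range(1,n):
    if s[i,4]>400: q=P[l==i]; print('rail',s[i],cv2.minAreaRect(q[:,:2].astype(np.float32)))
E
```

```text
clock: 1.52
eef_pos: [496.7, 307.7, 204.3]
eef_rot: [-3.14, 0.001, 1.553]
wrist_force: [-1.1, -0.4, -0.2]
finger_gap: 94.0
finger_force: 0.0
[498.28890319 375.29449758 383.31814376]
[243 177  20  20 312] [496.39419007 309.97820751  98.28244929] [488.40547258 301.23432849  94.19903166] [504.49370295 317.7288785  100.38513883]
rail [ 196  142  213   81 4226] ((541.082275390625, 308.05206298828125), (76.32286834716797, 194.10977172851562), 88.6116714477539)
```

View pics/w1.png

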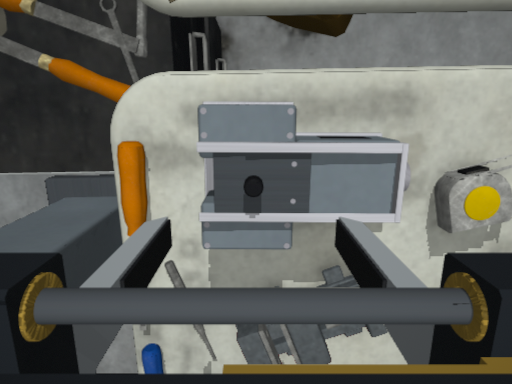

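The wrist view shows the knob at (253,187) between the rails, which agrees with the top view: (496,309.5). Next I descend over it and grip along x.

```bash
python3 -m handwheel '0 0.04 -0.8 0 0;0 0 -0.8 0 0;0 0 -0.8 0 0;0 0 -0.4 0 0;0 0 -0.2 0 0;0 0 0 0 0.5;0 0 0 0 0.9;0 0 0 0 0.9;0 0 0 0 0.9;0 0 0 0 0.9;0 0 0 0 0.9;0 0 0 0 0.9' 15
```

```text
clock: 2.57
eef_pos: [496.2, 310.0, 85.8]
eef_rot: [3.141, -0.0, 1.554]
wrist_force: [-0.1, -0.3, -0.3]
finger_gap: 50.7
finger_force: 0.0
```

```bash
python3 -m handwheel '0 0 -0.05 0 0.9;0 0 0 0 0.9;0 0 0 0 0.9;0 0 0 0 0.9;0 0 0 0 0.9;0 0 0 0 0.9;0 0 0 0 0.9;0 0 0 0 0.9;0 0 0 0 0.9;0 0 0 0 0.9;0 0 0 0 0.9;0 0 0 0 0.9'
```

```text
clock: 3.57
eef_pos: [496.2, 309.9, 83.4]
eef_rot: [3.141, 0.0, 1.554]
wrist_force: [1.7, 0.6, -1.7]
finger_gap: 17.0
finger_force: 15.0
```

```bash
python3 -m handwheel '0.2 -0.005 0 0 0.9;0.3 -0.007 0 0 0.9;0.3 -0.007 0 0 0.9;0.3 -0.007 0 0 0.9;0.3 -0.007 0 0 0.9;0.2 -0.005 0 0 0.9;0.1 -0.003 0 0 0.9;0 0 0 0 0.9'
```

```text
clock: 4.23
eef_pos: [564.9, 308.3, 83.5]
eef_rot: [3.141, -0.0, 1.554]
wrist_force: [1.6, 1.4, -0.0]
finger_gap: 17.4
finger_force: 15.0
```

```bash
python3 -m handwheel '0.1 -0.003 0 0 0.9;0.1 -0.002 0 0 0.9;0.1 -0.002 0 0 0.9;0.06 0 0 0 0.9;0 0 0 0 0.9'; python3 -m handwheel '0.06 0 0 0 0.9;0.05 0 0 0 0.9;0.05 0 0 0 0.9;0 0 0 0 0.9'
```

```text
clock: 4.65
eef_pos: [575.1, 308.2, 83.1]
eef_rot: [-3.132, 0.002, 1.555]
wrist_force: [-31.0, -1.4, 14.9]
finger_gap: 21.4
finger_force: 15.0
clock: 4.98
eef_pos: [581.3, 308.1, 83.1]
eef_rot: [-3.132, 0.002, 1.555]
wrist_force: [-29.4, -2.8, 13.7]
finger_gap: 33.9
finger_force: 15.0
```

The stop was reached: the force rose to 30 N and the fingers slid. I'll release, rise and check the cover with the top camera.

```bash
python3 -m handwheel '-0.2 0 0 0 0;0 0 0 0 0;0 0 0 0 0;0 0 0 0 0;0 0 0 0 0;0 0 0 0 0;0 0 0 0 0;0 0 0 0 0;0 0 0.5 0 0;0 0 0.8 0 0;0 0 0.9 0 0;0 0 0.9 0 0' && python3 -m handwheel '0 -1 0 0 0;0 -1 0 0 0;0 -1 0 0 0;0 -1 0 0 0;-0.5 -1 0 0 0;-0.5 -1 0 0 0;-0.5 -1 0 0 0; -0.4 -1 0 0 0;0 -1 0 0.5 0;0 0 0 0.5 0;0 0 0 0 0;0 0 0 0 0'
python3 - <<'E'
from h import *
p,d,K,T=shot('top','t2.png'); P=cloud(d,K,T); Q=P[170:242,140:180].reshape(-1,3)
Q=Q[(Q[:,2]>93)&(Q[:,2]<106)]; print(len(Q),Q.mean(0),Q.min(0),Q.max(0))
M=np.zeros(d.shape,bool);M[155:265,118:208]=1
print(cv2.minAreaRect(P[M&(P[...,2]>78)&(P[...,2]<84)][:,:2].astype(np.float32)))
p,d,K,T=shot('wrist','w2.png')
E
```

```text
clock: 5.98
eef_pos: [576.6, 307.8, 208.7]
eef_rot: [-3.141, 0.0, 1.554]
wrist_force: [0.3, 0.4, 0.7]
finger_gap: 94.0
finger_force: 0.0
clock: 6.98
eef_pos: [505.6, -42.4, 207.5]
eef_rot: [3.141, -0.0, 1.64]
wrist_force: [-0.4, 0.2, -0.3]
finger_gap: 94.1
finger_force: 0.0
62 [571.8006778  306.53793827  98.86213805] [563.65304854 298.7535704   94.71682578] [580.37352306 315.78990787 101.76650491]
((542.3902587890625, 307.811279296875), (76.58612060546875, 192.67355346679688), 88.66890716552734)
```

View pics/t2.png

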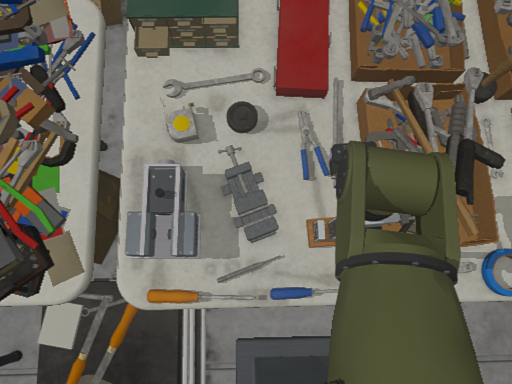

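View pics/w2.png

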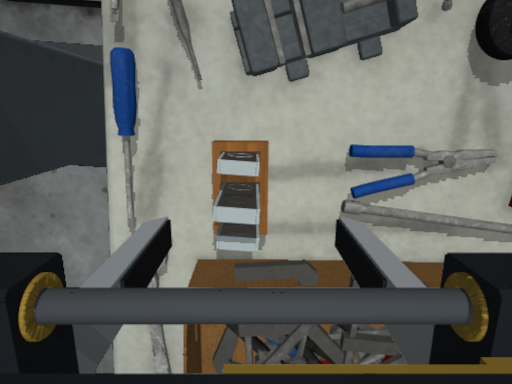

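The top view shows the knob moved back to (160,191), and the gap is open. The wrist view shows the stand at (240,190), with the tall glass in the middle at (237,205), its left and right edges clear. Next I'll check how far the cover went and the glass pose.

Run:
```python
from h import *
z=np.load('pics/top.npz'); P=cloud(z['d'],z['K'],z['T'])
a=np.deg2rad(-1.35); R=np.array([[np.cos(a),np.sin(a)],[-np.sin(a),np.cos(a)]])
Q=P[150:265,120:205].reshape(-1,3); L=(Q[:,:2]-[491,309.1])@R.T
k=abs(abs(L[:,1])-16)<6
for x in range(-46,150,8):
    s=k&(abs(L[:,0]-x)<4); print(x,s.sum(),np.round(np.median(Q[s,2]),1) if s.any() else '',end='; ')
z=np.load('pics/wrist.npz'); P=cloud(z['d'],z['K'],z['T']); Z=P[...,2]; d=z['d']
for lo,hi in [(74,82),(94,102),(113,123)]:
    m=(Z>lo)&(Z<hi)&(d>0); m[:130]=0;m[255:]=0;m[:,:200]=0;m[:,280:]=0
    n,l,s,c=cv2.connectedComponentsWithStats(m.astype(np.uint8))
    i=1+s[1:,4].argmax(); print('\n',s[i],cv2.minAreaRect(P[l==i][:,:2].astype(np.float32)))
m=(Z>20)&(Z<28)&(cv2.cvtColor(z['p'],cv2.COLOR_RGB2HSV)[...,1]>90);m[:130]=0;m[250:]=0;m[:,:200]=0;m[:,280:]=0
print(cv2.minAreaRect(P[m][:,:2].astype(np.float32)))
```

```text
-46 29 11.4; -38 37 11.8; -30 40 12.0; -22 28 10.8; -14 33 12.1; -6 51 59.4; 2 50 54.7; 10 44 22.6; 18 25 11.3; 26 34 11.3; 34 26 10.8; 42 68 42.1; 50 45 75.6; 58 44 75.7; 66 37 75.1; 74 43 75.2; 82 41 75.8; 90 36 75.7; 98 36 75.3; 106 48 75.5; 114 42 75.7; 122 42 75.3; 130 44 75.9; 138 44 71.3; 146 30 80.3; 
 [216 158  43  18 642] ((489.64862060546875, -27.252805709838867), (14.315814971923828, 39.93362045288086), 89.93975830078125)

 [215 233  44  19 657] ((493.9542236328125, -94.95799255371094), (14.723831176757812, 39.97816467285156), 89.9638671875)

 [212 204  48  20 813] ((491.8596496582031, -61.04096603393555), (14.517916679382324, 39.894683837890625), 89.94583892822266)
((492.0310363769531, -61.349754333496094), (61.281898498535156, 105.62359619140625), 4.026409149169922)
```

Cover top spans meter x of about 44 to 137 mm, so it is fully back. Tall glass at (491.9,-61.0), yaw 3.7°. I move over it and go down.

```bash
python3 -m handwheel '-0.34 -0.46 0 0 0;0 0 -0.5 0 0;0 0 -0.7 0 0;0 0 -0.7 0 0;0 0 -0.6 0 0;0 0 -0.4 0 0;0 0 -0.16 0 0;0 0 0 0 0;0 0 0 0 0' 25
```

```text
clock: 7.83
eef_pos: [492.4, -60.4, 85.7]
eef_rot: [3.141, 0.0, 1.642]
wrist_force: [-0.8, 0.1, -0.4]
finger_gap: 94.1
finger_force: 0.0
```

```bash
python3 -m handwheel '-0.01 -0.02 0 0 0.7;0 0 0 0 0.7;0 0 0 0 0.7;0 0 0 0 0.7;0 0 0 0 0.7;0 0 0 0 0.7;0 0 0 0 0.7;0 0 0 0 0.7;0 0 0 0 0.7;0 0 0 0 0.7;0 0 0 0 0.7;0 0 0 0 0.7' 25; python3 -m handwheel '0 0 0 0 0.7;0 0 0 0 0.7;0 0 0 0 0.7'
```

```text
clock: 8.83
eef_pos: [491.5, -61.7, 85.0]
eef_rot: [-3.142, -0.0, 1.642]
wrist_force: [-0.2, 0.8, -1.0]
finger_gap: 40.4
finger_force: 25.0
clock: 9.08
eef_pos: [491.5, -61.7, 85.0]
eef_rot: [-3.142, -0.0, 1.642]
wrist_force: [1.1, 0.2, -1.9]
finger_gap: 40.5
finger_force: 25.0
```

```bash
python3 -m handwheel '0 0 0.15 0 0.7;0 0 0.3 0 0.7;0 0 0.5 0 0.7;0 0 0.6 0 0.7;0 0 0.7 0 0.7;0 0 0.6 0 0.7;0 0 0.2 0 0.7;0 0 0 0 0.7' && python3 -m handwheel '0 0.3 0 -0.3 0.7;0 0.7 0 -0.4 0.7;0 1 0 -0.37 0.7;0 1 0 0 0.7;0 1 0 0 0.7;0 1 0 0 0.7;0 1 0 0 0.7;0 1 0 0 0.7;0 1 0 0 0.7;0 0.8 0 0 0.7;0 0.4 0 0 0.7;0 0.05 0 0 0.7'  && python3 -m handwheel '0 0 0 0 0.7;0 0 0 0 0.7;0 0 0 0 0.7'
python3 - <<'E'
from h import *
p,d,K,T=shot('wrist','w3.png'); P=cloud(d,K,T); p,d,K,T=shot('side','s3.png')
cv2.imwrite('pics/s3c.png',cv2.resize(p[90:240,120:320,::-1],None,fx=3,fy=3))
E
```

```text
clock: 9.75
eef_pos: [492.1, -61.8, 208.7]
eef_rot: [3.138, 0.001, 1.642]
wrist_force: [0.5, 0.1, -1.9]
finger_gap: 39.9
finger_force: 25.0
clock: 10.75
eef_pos: [490.4, 310.8, 204.4]
eef_rot: [-3.139, 0.001, 1.551]
wrist_force: [0.2, 0.5, -1.2]
finger_gap: 40.3
finger_force: 25.0
clock: 11.0
eef_pos: [491.6, 307.2, 206.5]
eef_rot: [-3.141, 0.001, 1.547]
wrist_force: [-0.8, 0.7, -2.5]
finger_gap: 40.2
finger_force: 25.0
```

View pics/w3.png

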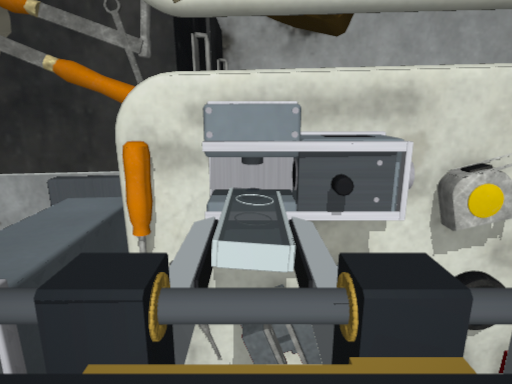

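View pics/s3c.png

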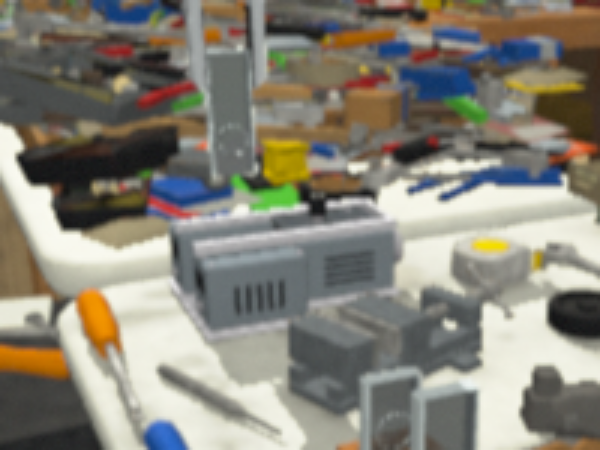

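The wrist view shows the glass hanging centred between the pads, with its ring at (253,199). The side crop shows it upright above the gap, with the other two glasses still in the stand. Next I measure the glass relative to the meter in that same wrist cloud.

Run:
```python
from h import *
z=np.load('pics/wrist.npz'); P=cloud(z['d'],z['K'],z['T']); Z=P[...,2]; d=z['d']
m=(Z>77.5)&(Z<84)&(d>0); n,l,s,c=cv2.connectedComponentsWithStats(m.astype(np.uint8))
i=1+s[1:,4].argmax(); print('rails',s[i],cv2.minAreaRect(P[l==i][:,:2].astype(np.float32)))
for k in range(1,n):
    if s[k,4]>300: print(s[k],np.percentile(P[l==k],1,0).round(1),np.percentile(P[l==k],99,0).round(1))
# top face
q=P[244:268,222:288].reshape(-1,3); q=q[abs(q[:,2]-np.median(q[:,2]))<5]
print('top',q.mean(0),np.percentile(q,1,0),np.percentile(q,99,0))
# +y face
f=P[195:238,232:280].reshape(-1,3); f=f[(f[:,2]>100)&(f[:,1]<335)]
A=np.c_[f[:,0],f[:,2],np.ones(len(f))]
for _ in range(3):
    c=np.linalg.lstsq(A,f[:,1],rcond=None)[0]; r=abs(A@c-f[:,1]); A,f=A[r<4],f[r<4]
print('face y= a x+b z+c',c,'y at ring',c@[491,240-78,1],'n',len(f), 'y at top',c@[491,240,1],f[:,2].min(),f[:,2].max())
# ring & face edges by row: x of edges
for v in (200,215,230):
    r=P[v]; k=np.where((r[:,2]>110)&(r[:,1]>300)&(r[:,1]<325)&(np.arange(512)>215)&(np.arange(512)<292))[0]; print(v,r[k[0]].round(1),r[k[-1]].round(1))
print(read_state()['eef_pos'],read_state()['eef_rot'])
```

```text
rails [ 202  141  211   79 3454] ((541.2484130859375, 308.44622802734375), (75.48834991455078, 193.7335205078125), 88.6048812866211)
[ 202  141  211   79 3454] [448.4 269.6  77.7] [637.2 347.2  81. ]
top [492.35696893 307.57748171 239.46357429] [477.03082303 301.40870525 238.01413833] [507.74074407 313.57043077 240.82904006]
face y= a x+b z+c [-9.73273303e-02 -1.66931135e-03  3.62667710e+02] y at ring 314.6095622081273 n 2057 y at top 314.4793559227286 144.07123610291427 235.3994110327811
200 [472.8 316.1 168.6] [511.5 312.6 158.9]
215 [472.6 316.  201.2] [511.8 312.3 192.9]
230 [473.1 316.2 226.8] [511.6 313.5 222. ]
[491.73216701 307.32804066 206.96759515] [-3.14152037e+00  1.18575118e-04  1.54704539e+00]
```

The face fit says the glass sits about -5.4° in world against the meter's -1.4°, because it stood skewed in its slot. I turn it +4°, centre it, and check again.

```bash
python3 -m handwheel '-0.05 0.045 0 0.4 0.7;0 0 0 0.4 0.7;0 0 0 0 0.7;0 0 0 0 0.7;0 0 0 0 0.7'
cat > m.py <<'E'
from h import *
p,d,K,T=shot('wrist'); P=cloud(d,K,T); Z=P[...,2]; zt=read_state()['eef_pos'][2]+33
m=(Z>77.5)&(Z<84)&(d>0); n,l,s,c=cv2.connectedComponentsWithStats(m.astype(np.uint8))
i=1+s[1:,4].argmax(); (c0,sz,a)=cv2.minAreaRect(P[l==i][:,:2].astype(np.float32)); print('rails',c0,sz,a)
a=np.deg2rad(a-90); o=np.array(c0)-51*np.array([np.cos(a),np.sin(a)]); print('meter',o)
q=P[244:268,222:288].reshape(-1,3); q=q[abs(q[:,2]-zt)<5]
print('top',q.mean(0),np.percentile(q,1,0),np.percentile(q,99,0))
f=P[195:238,235:278].reshape(-1,3); f=f[(f[:,2]>84)&(abs(f[:,1]-315)<10)]
A=np.c_[f[:,0],f[:,2],np.ones(len(f))]
for _ in range(3):
    c=np.linalg.lstsq(A,f[:,1],rcond=None)[0]; r=abs(A@c-f[:,1]); A,f=A[r<4],f[r<4]
print('yaw',np.degrees(c[0]),'meter yaw',np.degrees(a),'tilt',c[1],'mid y',c@[491,zt-50,1]-7,len(f))
E
python3 m.py
```

```text
clock: 11.52
eef_pos: [489.7, 309.8, 207.1]
eef_rot: [3.141, -0.0, 1.616]
wrist_force: [-0.1, 0.4, -1.4]
finger_gap: 40.2
finger_force: 25.0
rails (541.2802124023438, 308.1163635253906) (76.2184829711914, 193.6936798095703) 88.5205078125
meter [490.29721425 309.43313969]
top [490.33996874 310.19553024 240.08070419] [474.96233183 303.77827207 238.81299211] [505.68879525 316.44507852 241.42638268]
yaw -1.5677614884989097 meter yaw -1.4794921875 tilt -0.0027732074704707177 mid y 310.0478920359498 1842
```

It is now square to within 0.1° and centred to within 1 mm. I lower it by 110 mm.

```bash
python3 -m handwheel '0.01 -0.02 -0.2 0 0.7;0 0 -0.4 0 0.7;0 0 -0.4 0 0.7;0 0 -0.4 0 0.7;0 0 -0.4 0 0.7;0 0 -0.3 0 0.7;0 0 -0.25 0 0.7;0 0 -0.2 0 0.7;0 0 -0.15 0 0.7;0 0 -0.05 0 0.7;0 0 0 0 0.7;0 0 0 0 0.7'; python3 -m handwheel '0 0 0 0 0.7;0 0 0 0 0.7'; python3 m.py
```

```text
clock: 12.57
eef_pos: [490.2, 309.4, 97.5]
eef_rot: [3.141, -0.0, 1.618]
wrist_force: [-0.6, -0.7, -2.5]
finger_gap: 40.2
finger_force: 25.0
clock: 12.73
eef_pos: [490.1, 309.4, 97.6]
eef_rot: [3.141, -0.0, 1.618]
wrist_force: [-1.0, 0.2, -1.4]
finger_gap: 40.3
finger_force: 25.0
rails (541.4149169921875, 309.73406982421875) (72.8768310546875, 194.43898010253906) 88.59417724609375
meter [490.43026791 310.98529229]
top [490.78647152 309.84638524 130.55709348] [475.44220106 303.42605192 129.19476515] [506.04940663 316.05111484 131.98439816]
yaw -1.4546528461944692 meter yaw -1.40582275390625 tilt -0.002008900458148055 mid y 309.6968957023432 1066
```

```bash
python3 -c "from cell import *; s=read_state(); print(s['wrist_force'],s['finger_force']); print(sign_off())"
```

```text
[-0.64564667 -0.55957843 -2.46042837] 24.978736960329115
the job is handed in; nothing more can be done
None
```

I slid the cover fully back and handed the job in with the tall glass held still in the gap by its frosted edges. By my measurements its ring is about 1 mm from the beam centre, it is square to about 0.1°, and the wrist force shows no sign of contact with the meter. `sign_off()` gave no verdict.

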